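# Work a rusted bolt free and open a field enclosure

## Robot

A 6-joint arm with a two-finger parallel gripper is mounted at the origin on a cart in front of the work surface, level with it; the furniture and walls round the work are solid. World frame = base frame: x ahead of the robot, y to its left, z up, the work surface at z = 0. Lengths are in mm, angles in rad, forces in N, time in s.
With the tool pointing down it reaches from about 350 to 725 mm from the base axis. Payload 6 kg.
Tool frame: the origin (TCP) lies at the very end of the fingers, on their centre line; the grasp point (between the pads) lies 19 mm behind it; z points along the fingers, y is the line along which they close (so a half turn about z gives the same grasp; the last joint's range is limited). The gripper opens to 85 mm and grips with 20 to 120 N. Pads are 22 mm wide; open, the fingers measure 114 mm over their backs; the gripper's body (76 mm by 85 mm) begins 54 mm behind the grasp point. The pads swing forward as they close: fully open they stand 13 mm farther back than shut.
Start: joints at [-0.832, 0.04, 0.085, 0, -1.615, -0.334], TCP at [236.307, -551.482, 231.261] pointing down, gripper open.
Joint ranges: [-2.56, 2.56], [-1.29, 2.01], [-1.08, 1.49], [-3.29, 1.98], [-2.81, -0.18], [-2.99, 2.99]. Speed limits (rad/s): [2.57, 2.57, 3.01, 3.14, 3.14, 3.14].

## Interface

Orientations are given as a unit quaternion [x, y, z, w].
In Python, from station import robot gives the robot as it stands. The module is installed in compiled form; this text tells all that it offers.
- The arm moves only by the tool apply_moves, never from a script. Its argument "deltas" is a list that holds one entry, the list of rows, each a list of 7 numbers: the shift along the tool's x, y, z in m, then the turn, a rotation vector about the tool's x, y, z in degrees, then the closure, from -1 (fully open) to 1 (shut). In form: [[[dx, dy, dz, wx, wy, wz, fingers], ...]]. A call has 1 to 12 rows; each row shifts and turns the commanded pose from where the row before left it, along the tool's axes as they then stand; what a row does not reach is not made up. A row lasts 1/12 s, in which the tool goes at most 41.7 mm and 7.16 degrees, less where a joint would pass 70% of its speed; a pose out of reach is approached as far as the arm can. A call with a gripper value outside its range is refused whole. The fingers move at their own pace and stop on an object; "force" is the grip in N (left out, the last holds). Time passes only in rows, so rows that do not move let the fingers close. It gives the time, the measured TCP pose, the force, the opening and the grip force at its end, in the units of the state.
- robot.sense(): the state, without advancing time (a new reading comes with each control period).
- robot.camera(name): name is "scene" or "top" or "wrist"; returns (picture, depth): 384x512x3 uint8, red, green, blue; 384x512 float32, mm along the optical axis (not along the pixel's ray), 0 where there is no reading.
- robot.get_calibration(name): a dict with "K" (3x3 intrinsics, pixels), "rvec" (rotation vector, rad) and "tvec" (3), from world to camera coordinates, as OpenCV has them. Camera axes: x right, y down, z forward; pixel columns grow to the right and rows downward; lengths in mm; the calibration is good to about 2 mm. A picture is of the moment at which its call begins: read the wrist's pose just before it. get_calibration takes no time and is no camera call; for the wrist camera it gives the pose at the moment of the call.
- robot.finish_job(): hands the job in; it is judged then, once.
The state is a dict: "t": time; "qpos": joint angles; "qd": joint speeds; "effort": joint torques, N m; "tool_pos": TCP position; "tcp_rot": TCP orientation; "ft_force": force on the tool from outside, world axes, zero at the start; "ft_torque": the same for the moment, N m; "opening": opening from 0.0 (shut) to 1.0 (fully open); "grasp_force": force on a finger pad.
Only numpy, scipy, OpenCV 4.12 (cv2) and the standard library are available. Lean on these libraries where they do the work, as an engineer would, in place of code of your own. Each camera call takes 0.05 s, during which the arm holds its last target. There are 200 camera calls.

## Task

This weather-beaten field enclosure has come in for repair with its slide bolt rusted up. Reach in under the rain hood, take the bolt's knob and work it back and forth in short strokes - when it binds, push it home and pull again - until it runs, and draw it right back. Then swing the door wide open, well past sixty degrees, and leave it so with the bolt still drawn and the small bottle beside the enclosure still standing.

Things in the scene. Friction and masses are not known exactly. Their poses are not given: they have to be found in the camera images.
- enclosure: Grey steel field enclosure, fixed, 270 mm wide (y), 110 deep (x = -0.070 to +0.040), 230 high over the hood. Origin: under it, midway in y; x points front to back, y to the left seen from the front, z up. Door on the front: outer face at x = -0.083, y -0.100 to +0.102, z 0.022 to 0.196, 12 mm thick. Keeper staple right of it: x to -0.109, y -0.106 to -0.128, z 0.074 to 0.126.
- hood_lip (a point): Middle of the lower edge of the rain hood's front lip, which runs across the whole width (290 mm) at the enclosure's x = -0.130, z = 0.205. The hood overhangs door and knob: a gripper cannot come straight down on the knob but must lean, fingers pointing down and toward the door, about 30 to 40 degrees from vertical. Axes as the enclosure's.
- door (a joint): Door hinge, vertical axis at the enclosure's x = -0.077, y = +0.106 (left edge). 0 = shut; grows (rad) as the right edge swings out toward the robot, then left; limit 1.9. Light friction (0.12 N m), no spring: it stays where left. The keeper holds it shut until the bolt is drawn about 27 mm.
- bolt (a joint): Slide of the bolt on the door (m): 0 = shot home (right), 0.050 = fully drawn (left, the enclosure's +y while the door is shut). Starts 6.5 mm drawn. Takes 5 to 10 N. A pull binds hard on crust at about 11.5, 15.5 or 19.5 mm; more force does not help. Pushed home (below 1 mm) and pulled again, it gets 4 mm further; after one to three returns it runs through to 0.050. Stays where left.
- knob (a point): Centre of the bolt's knob, the grip point: drum 24 mm in diameter, 24 mm long, axis square to the door, on a 10 mm stem. With the door shut at the enclosure's x = -0.133 (50 mm before the door), y = -0.045 + bolt value, z = 0.100. Rod (12 mm) 36 mm behind it; bolt guides stand 25 mm off the door. Its x axis points square at the door, y along the bolt to the hinge, z up.
- door_edge (a point): Middle of the door's free (right) vertical edge, 206 mm from the hinge axis, 109 mm above the bench, on the panel's mid-plane. Axes turn with the door.
- oil_bottle: Small white dropper bottle, 34 mm in diameter, 87 mm high, standing on the bench close to the right (bolt) side of the enclosure, near its front. Origin: centre of its underside. It must stay standing. Beyond it, on the robot's right, a stack of black trays 0.21 m high fills the bench from y = -0.12 to -0.48, x = 0.40 to 0.86 (world): pass over it.
Mind the look-alikes: they are no part of the job. Leave any red or turquoise look-alike of the oil_bottle alone.

How it is judged (in metres and radians):
On the way, in this order (a step that is already met when the one before it is completed fails the run):
1. the bolt has been worked free and drawn right back (over 44 of its 50 mm) (value of joint bolt above 0.044 m), for 0.2 s.
2. the door is swung past 60 degrees (value of joint door above 1.05 rad), for 0.2 s.
At the end, for the whole second after the job is handed in: The bolt is drawn back (over 42 of 50 mm), the door stands open more than 1.05 rad (60 degrees) and at rest, the bottle stands upright (value of joint bolt above 0.042 m and value of joint door above 1.05 rad and velocity of joint door between -0.05 and 0.05 rad/s and angle between oil_bottle's own z axis and vertical below 0.2 rad); the robot touches nothing.
It fails at once if the bottle is knocked over (leans more than 30 degrees) (angle between oil_bottle's own z axis and vertical above 0.52 rad).
It also fails if it takes over 54 s, if anything falls off the work surface, if the arm or the gripper's body presses on something with over 40 N, if the wrist force passes 120 N, or if a joint passes its speed limit or range.

## Working session

There is one attempt and no reset: what is moved stays moved. The work goes in short steps, Python scripts to look and compute and a tool call to move; the robot and the scene stay as the last step left them, time stands still between calls to the robot, and variables do not carry over. Pictures are saved under pics/ and viewed, at most 10 in all, crops included, and the job is handed in when it is done.

Besides the shell and the picture viewer there is one more tool, called after ">>>" in YAML: its name, and indented under it one key for each argument. apply_moves: Moves the arm, as the interface text tells. Its arguments: {"type":"object","properties":{"deltas":{"type":"array","items":{"type":"array","items":{"type":"array","items":{"type":"number"}}}},"force":{"type":"number"}},"required":["deltas"]}

```bash
mkdir -p pics; ls; python3 - <<'E'
from station import robot
import cv2,numpy as np
s=robot.sense();print(s)
for n in ("scene","top"):
    p,d=robot.camera(n);cv2.imwrite(f"pics/{n}0.png",p[:,:,::-1]);np.save(f"pics/{n}0.npy",d)
    c=robot.get_calibration(n);print(n,c)
E
```

```text
pics
{'t': 0.0, 'qpos': array([-8.32307030e-01,  4.08244376e-02,  8.38193979e-02, -4.71897961e-04,
       -1.61551754e+00, -3.33693612e-01]), 'qd': array([ 0.00128179,  0.00027784,  0.00101794, -0.00172185, -0.00046667,
       -0.00077588]), 'effort': array([ 3.14059162e-04, -3.68207753e+01,  3.47421563e+01,  6.93233594e+00,
       -5.25167576e-03,  4.38300106e-05]), 'tool_pos': array([ 236.24221764, -551.17361099,  230.27483333]), 'tcp_rot': array([-2.01028856e-01,  9.79584911e-01,  8.62442123e-04, -2.38214551e-04]), 'ft_force': array([-0.15930814, -0.24179423,  0.17343957]), 'ft_torque': array([0.03904003, 0.06476631, 0.03594539]), 'grasp_force': 0.0, 'opening': 0.9972013766847595}
scene {'K': array([[466.09756356,   0.        , 256.17053628],
       [  0.        , 466.09756356, 193.30565952],
       [  0.        ,   0.        ,   1.        ]]), 'rvec': array([ 1.06093326, -2.20751132,  1.23838871]), 'tvec': array([471.78443049, 326.90120555, 793.94300121])}
top {'K': array([[353.56210486,   0.        , 248.88591004],
       [  0.        , 353.56210486, 184.40425795],
       [  0.        ,   0.        ,   1.        ]]), 'rvec': array([ 1.97617875, -1.99360229,  0.43940586]), 'tvec': array([155.78608467, 621.85554954, 726.70219784])}
```

View pics/scene0.png

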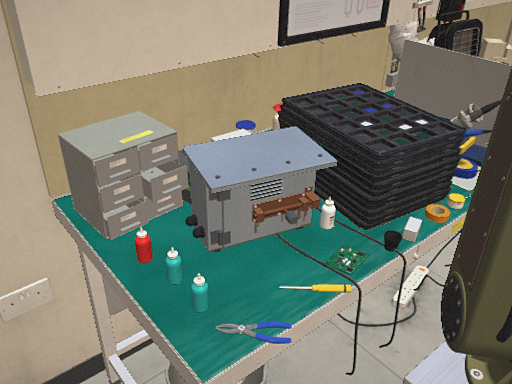

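View pics/top0.png

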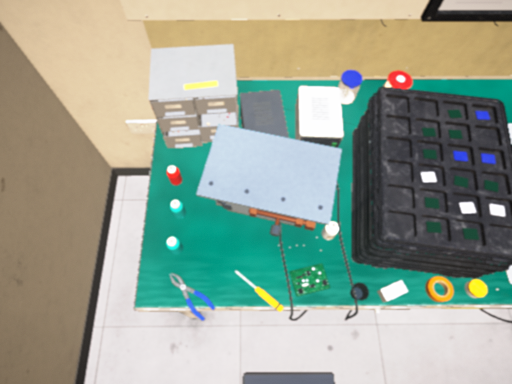

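The scene view shows the enclosure with its hood (about 185-335, 128-190), the rusty bolt (255-318, 190-222), the dark knob near (292,215) and the white bottle (328,213). The top view shows hood corners near (198,195), (331,222), (341,148), (218,126) and the white bottle (331,231). Enlarged crops next.

```bash
python3 - <<'E'
import cv2,numpy as np
a=cv2.imread("pics/scene0.png")[120:260,175:345]
b=cv2.imread("pics/top0.png")[115:250,190:350]
a=cv2.resize(a,None,fx=4.4,fy=4.2,interpolation=cv2.INTER_CUBIC)
cv2.imwrite("pics/c1.png",cv2.resize(cv2.imread("pics/scene0.png")[120:260,175:345],None,fx=4,fy=4,interpolation=cv2.INTER_CUBIC))
cv2.imwrite("pics/c2.png",cv2.resize(b,None,fx=4,fy=4,interpolation=cv2.INTER_CUBIC))
E
```

```text
(no output)
```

View pics/c1.png

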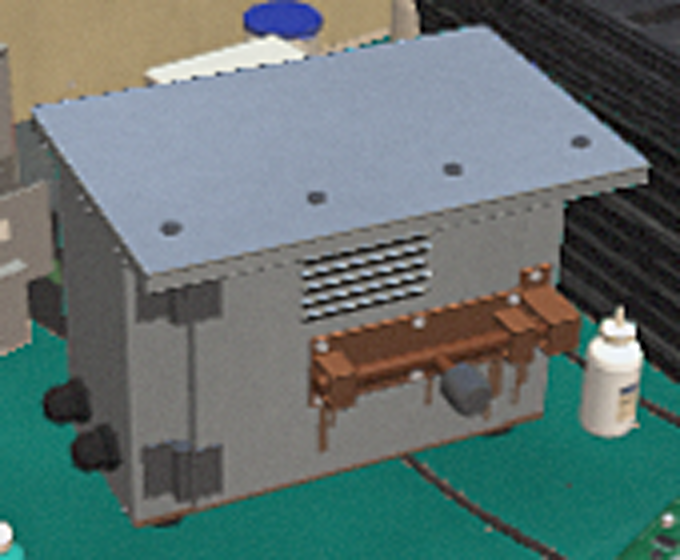

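View pics/c2.png

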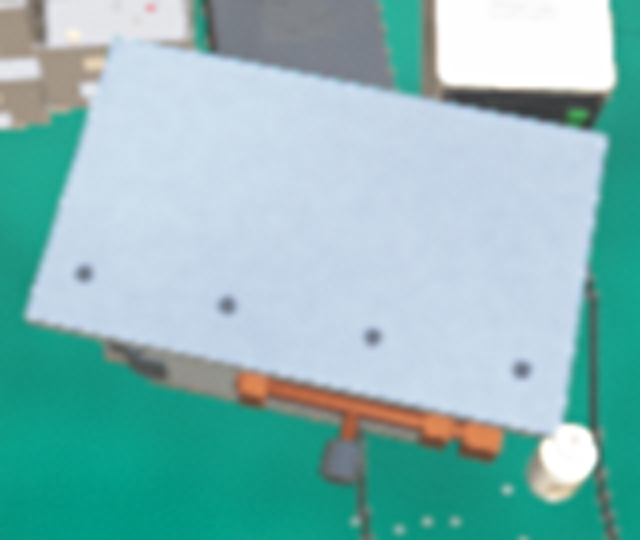

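The crops show hood top-face corners at scene (212.5,187.5), (337,162), (297.5,127), (184.5,146.8) and top (196.8,194.5), (329.3,223), (341.5,149.3), (218.8,125). The knob is at scene (291,217) and top (275.8,230). The bottle cap is at scene (329.5,199) and top (332.5,226).

```bash
cat > h.py <<'E'
import cv2,numpy as np
from scipy.spatial.transform import Rotation as R
def P(c):
    return c["K"]@np.c_[cv2.Rodrigues(c["rvec"])[0],c["tvec"]]
def tri(ca,cb,a,b):
    X=cv2.triangulatePoints(P(ca),P(cb),np.array(a,float).T,np.array(b,float).T)
    return (X[:3]/X[3]).T
def back(c,uv,d):
    r=np.linalg.inv(c["K"])@np.array([uv[0],uv[1],1.])*d
    M=cv2.Rodrigues(c["rvec"])[0]
    return M.T@(r-c["tvec"])
E
python3 - <<'E'
from h import *
from station import robot
cs,ct=[robot.get_calibration(n) for n in("scene","top")]
ds,dt=np.load("pics/scene0.npy"),np.load("pics/top0.npy")
A=[(212.5,187.5),(337,162),(297.5,127),(184.5,146.8),(291,217),(329.5,199)]
B=[(196.8,194.5),(329.3,223),(341.5,149.3),(218.8,125),(275.8,230),(332.5,226)]
np.set_printoptions(precision=1,suppress=True)
X=tri(cs,ct,A,B);print(X)
for c,d,L in((cs,ds,A),(ct,dt,B)):
    print([back(c,p,d[int(p[1]),int(p[0])]) for p in L])
print(np.linalg.norm(X[0]-X[1]),np.linalg.norm(X[1]-X[2]))
# hood plane from top depth
pts=np.array([back(ct,(u,v),dt[v,u]) for v in range(140,200,4) for u in range(225,320,5)])
pts=pts[(pts[:,2]>190)];c=pts.mean(0);n=np.linalg.svd(pts-c)[2][2];print(c,n,len(pts))
# rectangle hull in top: hood mask by blue-grey + z>195
v,u=np.mgrid[110:240,185:350];z=np.array([back(ct,(a,b),dt[b,a]) for a,b in zip(u.ravel(),v.ravel())])
m=(z[:,2]>195)&(z[:,2]<250)&(np.abs((z-c)@n)<4)
# largest component
mm=m.reshape(v.shape).astype(np.uint8);k,l,st,_=cv2.connectedComponentsWithStats(mm);i=1+st[1:,4].argmax()
q=z.reshape(*v.shape,3)[l==i];r=cv2.minAreaRect(q[:,:2].astype(np.float32));print(r,cv2.boxPoints(r))
E
```

```text
[[562.8 263.7 217.9]
 [497.  -17.8 211.4]
 [669.  -62.2 220.6]
 [735.7 219.2 223.4]
 [519.7  86.5  97.1]
 [533.9 -55.6  81.7]]
[array([562.6, 264. , 218.2]), array([ 588.8, -133.1,  134.5]), array([661.1, -55.6, 224.7]), array([733.1, 219.9, 224.2]), array([509.8,  97. , 107.2]), array([534.3, -55.3,  81.8])]
[array([562.9, 263.6, 216.9]), array([495. , -15.1, 220.2]), array([ 798.8, -129.5,    1.1]), array([736.1, 220. , 224.9]), array([514.4,  87.4, 112.6]), array([534.5, -57.2,  77.2])]
289.0904562384272 177.9049305223544
[623.  105.  222.4] [-0.  0.  1.] 281
((617.03369140625, 104.03507232666016), (290.3731689453125, 183.20079040527344), 76.00022888183594) [[493.  -14.7]
 [670.8 -59. ]
 [741.  222.7]
 [563.3 267.1]]
```

```bash
cat >> h.py <<'E'
EX=np.array([.970,-.242,0]);EY=np.array([.242,.970,0]);EZ=np.array([0,0,1.])
def ori(lean,swing=0):
    q=R.from_euler('z',-swing,degrees=True);a=np.radians(lean)
    z=np.sin(a)*EX-np.cos(a)*EZ;y=-EY;x=np.cross(y,z)
    return q*R.from_matrix(np.c_[x,y,z])
def rows(p,q,wps,grip):
    """wps: (pos,R,n rows); prints tool-frame rows rounded"""
    p=np.array(p,float);out=[]
    for P1,Q1,n in wps:
        for k in range(n):
            f=1/(n-k)
            dp=q.inv().apply((np.array(P1)-p)*f)/1000
            w=np.degrees((q.inv()*Q1).as_rotvec())*f
            dp=np.round(dp,4);w=np.round(w,1)
            out.append([*map(float,dp),*map(float,w),grip])
            p=p+q.apply(dp)*1000;q=q*R.from_rotvec(np.radians(w))
    for i in range(0,len(out),12): print(str(out[i:i+12]).replace(" ",""))
    print("max",max(np.linalg.norm(o[:3]) for o in out),max(np.linalg.norm(o[3:6]) for o in out),p)
E
python3 - <<'E'
from h import *
from station import robot
s=robot.sense();q=R.from_quat(s["tcp_rot"])
q1=R.from_euler('z',100,degrees=True)*q
rows(s["tool_pos"],q,[((345,-190,310),q1,15),((461,103,182),ori(35),9)],-1)
ct=robot.get_calibration("top");dt=np.load("pics/top0.npy")
for p in[(173,172),(176,204),(172,240)]: print(back(ct,p,dt[p[1],p[0]]).round())
E
```

```text
[[-0.0161,0.0193,-0.0053,0.0,0.0,-6.7,-1],[-0.0183,0.0173,-0.0053,0.0,0.0,-6.7,-1],[-0.0202,0.015,-0.0053,-0.0,0.0,-6.7,-1],[-0.0218,0.0126,-0.0053,-0.0,0.0,-6.7,-1],[-0.0231,0.0099,-0.0053,-0.0,0.0,-6.7,-1],[-0.0241,0.0072,-0.0053,-0.0,0.0,-6.6,-1],[-0.0248,0.0043,-0.0053,-0.0,0.0,-6.7,-1],[-0.0251,0.0014,-0.0053,-0.0,0.0,-6.6,-1],[-0.0251,-0.0015,-0.0053,-0.0,0.0,-6.7,-1],[-0.0248,-0.0044,-0.0052,-0.0,0.0,-6.6,-1],[-0.0241,-0.0072,-0.0053,-0.0,0.0,-6.7,-1],[-0.0231,-0.0099,-0.0052,-0.0,0.0,-6.6,-1]]
[[-0.0218,-0.0125,-0.0053,-0.0,0.0,-6.7,-1],[-0.0202,-0.015,-0.0052,-0.0,0.1,-6.6,-1],[-0.0183,-0.0173,-0.0053,-0.1,0.0,-6.7,-1],[-0.0202,-0.0286,0.0142,1.5,3.7,-4.6,-1],[-0.0187,-0.0298,0.0137,1.5,3.7,-4.6,-1],[-0.0172,-0.0309,0.0133,1.5,3.7,-4.6,-1],[-0.0155,-0.0319,0.0131,1.4,3.7,-4.6,-1],[-0.0137,-0.0328,0.0129,1.5,3.7,-4.6,-1],[-0.0119,-0.0334,0.0129,1.4,3.7,-4.6,-1],[-0.0101,-0.034,0.0131,1.5,3.7,-4.6,-1],[-0.0081,-0.0344,0.0134,1.4,3.7,-4.6,-1],[-0.0063,-0.0347,0.0137,1.5,3.7,-4.6,-1]]
max 0.037834772366171304 6.700746227100382 [460.99430247 103.02785305 182.00544423]
[693. 354.  68.]
[597. 337.  76.]
[503. 340.  75.]
```

>>> apply_moves:
  deltas:
    - [[-0.016, 0.019, -0.005, 0, 0, -6.7, -1], [-0.018, 0.017, -0.005, 0, 0, -6.7, -1], [-0.02, 0.015, -0.005, 0, 0, -6.7, -1], [-0.022, 0.0125, -0.005, 0, 0, -6.7, -1], [-0.023, 0.01, -0.005, 0, 0, -6.7, -1], [-0.024, 0.007, -0.005, 0, 0, -6.7, -1], [-0.025, 0.004, -0.005, 0, 0, -6.7, -1], [-0.025, 0.0015, -0.005, 0, 0, -6.7, -1], [-0.025, -0.0015, -0.005, 0, 0, -6.7, -1], [-0.025, -0.0045, -0.005, 0, 0, -6.7, -1], [-0.024, -0.007, -0.005, 0, 0, -6.7, -1], [-0.023, -0.01, -0.005, 0, 0, -6.7, -1]]

```text
t: 1.1
tool_pos: [322.9, -262.1, 291.2]
tcp_rot: [0.788, -0.616, -0.0, -0.0]
ft_force: [0.7, -0.1, -0.3]
opening: 1.001
grasp_force: 0.0
```

>>> apply_moves:
  deltas:
    - [[-0.022, -0.0125, -0.005, 0, 0, -6.7, -1], [-0.02, -0.015, -0.005, 0, 0, -6.7, -1], [-0.018, -0.017, -0.005, 0, 0, -6.7, -1], [-0.02, -0.0285, 0.014, 1.5, 3.7, -4.6, -1], [-0.0185, -0.03, 0.0135, 1.5, 3.7, -4.6, -1], [-0.017, -0.031, 0.013, 1.5, 3.7, -4.6, -1], [-0.0155, -0.032, 0.013, 1.5, 3.7, -4.6, -1], [-0.0135, -0.033, 0.013, 1.5, 3.7, -4.6, -1], [-0.012, -0.0335, 0.013, 1.5, 3.7, -4.6, -1], [-0.01, -0.034, 0.013, 1.5, 3.7, -4.6, -1], [-0.008, -0.0345, 0.0135, 1.5, 3.7, -4.6, -1], [-0.006, -0.0345, 0.0135, 1.5, 3.7, -4.6, -1]]

```text
t: 2.1
tool_pos: [458.5, 105.6, 179.9]
tcp_rot: [0.947, -0.109, 0.302, 0.031]
ft_force: [1.3, 0.7, 1.8]
opening: 1.004
grasp_force: 0.0
```

```bash
python3 - <<'E'
from h import *
from station import robot
s=robot.sense();print(s["t"],s["tool_pos"],s["qpos"].round(2))
c=robot.get_calibration("wrist");p,d=robot.camera("wrist");cv2.imwrite("pics/w1.png",p[:,:,::-1]);np.save("pics/w1.npy",d)
s2=robot.sense();print(s2["tool_pos"],R.from_quat(s2["tcp_rot"]).as_matrix().round(3),ori(35).as_matrix().round(3))
import pickle;pickle.dump(c,open("pics/w1.pkl","wb"))
M=cv2.Rodrigues(c["rvec"])[0];print("cam",-M.T@c["tvec"])
for k in [(516,89.6,100),(519.7,86.5,97)]: print(cv2.projectPoints(np.array([k],float),c["rvec"],c["tvec"],c["K"],None)[0].ravel())
E
```

```text
2.1 [458.47741197 105.58895238 179.9075043 ] [ 1.08 -0.87 -0.98  0.61 -1.32  0.15]
[458.457876   107.67134007 173.73718751] [[ 0.796 -0.217  0.564]
 [-0.177 -0.976 -0.127]
 [ 0.578  0.001 -0.816]] [[ 0.795 -0.242  0.556]
 [-0.198 -0.97  -0.139]
 [ 0.573  0.    -0.819]]
cam [431.57529922 111.15233732 334.5192922 ]
[259.80641627 192.38884136]
[262.07204471 189.22480121]
```

View pics/w1.png

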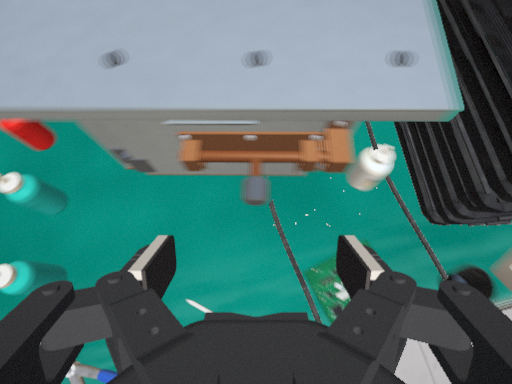

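The wrist picture is slightly blurred. It shows the knob at (256,190), within about 5 px of the prediction (260,192), the bolt guides at y≈150, and the white bottle at (370,167), clear of the fingers. I'll take a still picture and measure again.

```bash
python3 - <<'E'
from h import *
from station import robot
for i in range(2): robot.camera("wrist")
s=robot.sense();print(s["t"],s["tool_pos"],s["qpos"].round(2))
c=robot.get_calibration("wrist");p,d=robot.camera("wrist")
s2=robot.sense();print(s2["tool_pos"],R.from_quat(s2["tcp_rot"]).as_matrix().round(3))
for k in [(516,89.6,100),(519.7,86.5,97)]: print(cv2.projectPoints(np.array([k],float),c["rvec"],c["tvec"],c["K"],None)[0].ravel())
x0,y0=196,120
cv2.imwrite("pics/w2.png",cv2.resize(p[120:240,196:336,::-1],None,fx=5,fy=5,interpolation=cv2.INTER_CUBIC))
for u in range(240,276,4): print(u,[tuple(int(t) for t in back(c,(u,v),d[v,u])) for v in range(172,212,6)])
E
```

```text
2.25 [457.85551659 103.56903519 177.31664997] [ 1.07 -0.86 -0.98  0.61 -1.32  0.15]
[458.26556135 102.98822502 179.43301553] [[ 0.796 -0.231  0.56 ]
 [-0.192 -0.973 -0.129]
 [ 0.575 -0.005 -0.818]]
[256.82793133 190.80673405]
[259.13056099 187.61402003]
240 [(572, 97, 24), (575, 98, 0), (566, 100, 0), (558, 102, -1), (550, 103, -1), (542, 105, 0), (534, 107, 0)]
244 [(570, 92, 25), (529, 98, 104), (522, 99, 106), (516, 101, 106), (512, 102, 104), (541, 100, 0), (532, 102, 0)]
248 [(569, 88, 25), (526, 95, 109), (520, 96, 109), (514, 97, 110), (509, 99, 109), (508, 99, 96), (531, 97, 0)]
252 [(533, 90, 103), (524, 91, 111), (518, 93, 112), (513, 94, 110), (508, 95, 110), (507, 96, 96), (530, 92, 0)]
256 [(532, 86, 105), (523, 88, 112), (517, 89, 112), (512, 91, 111), (507, 92, 110), (506, 92, 96), (529, 87, -1)]
260 [(531, 82, 104), (523, 84, 110), (517, 86, 112), (511, 87, 111), (507, 88, 109), (505, 89, 97), (528, 82, 0)]
264 [(564, 68, 26), (523, 81, 107), (517, 82, 108), (512, 83, 107), (507, 85, 107), (504, 85, 96), (527, 77, 0)]
268 [(563, 63, 26), (566, 62, 0), (519, 78, 101), (514, 79, 100), (507, 81, 102), (532, 70, 5), (524, 72, 5)]
272 [(562, 59, 27), (565, 56, 0), (557, 58, 0), (548, 61, 0), (540, 63, 0), (532, 65, 0), (523, 67, 5)]
```

View pics/w2.png

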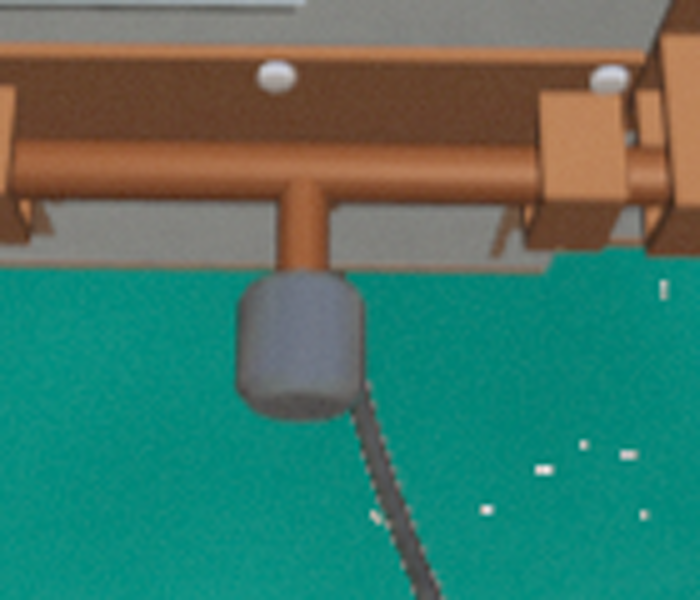

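The crop shows the drum from (236,270) to (365,420). Its depth points give a centre of about (517, 89, 100), which agrees with the prediction from the hood. I'll go in along the tool axis and close.

>>> apply_moves:
  deltas:
    - [[0.0005, 0, 0.024, 0, 0, 0, -1], [0.0005, 0, 0.024, 0, 0, 0, -1], [0.001, 0, 0.024, 0, 0, 0, -1], [0.001, 0, 0.024, 0, 0, 0, -1], [0.0005, 0, 0.022, 0, 0, 0, -1], [0, 0, 0, 0, 0, 0, -1], [0, 0, 0, 0, 0, 0, 1], [0, 0, 0, 0, 0, 0, 1], [0, 0, 0, 0, 0, 0, 1], [0, 0, 0, 0, 0, 0, 1], [0, 0, 0, 0, 0, 0, 1], [0, 0, 0, 0, 0, 0, 1]]
  force: 50

```text
t: 3.3
tool_pos: [527.7, 87.5, 87.3]
tcp_rot: [0.947, -0.112, 0.301, 0.031]
ft_force: [-9.5, 1.1, 5.4]
opening: 0.261
grasp_force: 48.4
```

>>> apply_moves:
  deltas:
    - [[0, -0.002, 0, 0, 0, 0, 1], [0, -0.002, 0, 0, 0, 0, 1], [0, -0.002, 0, 0, 0, 0, 1], [0, -0.001, 0, 0, 0, 0, 1], [0, 0, 0, 0, 0, 0, 1], [0, 0, 0, 0, 0, 0, 1]]

```text
t: 3.8
tool_pos: [529.2, 93.7, 87.3]
tcp_rot: [0.947, -0.113, 0.3, 0.032]
ft_force: [-8.9, -1.9, 6.6]
opening: 0.257
grasp_force: 48.5
```

```bash
python3 - <<'E'
from h import *
from station import robot
s=robot.sense();print(s["t"],s["tool_pos"],s["ft_force"],s["ft_force"]@EY,(s["tool_pos"]-np.array([527.7,87.5,87.3]))@EY)
E
```

```text
3.8 [529.24200598  93.68912801  87.28835682] [-8.91719394 -1.91937777  6.63463438] -4.01975736998646 6.376619620680058
```

>>> apply_moves:
  deltas:
    - [[0, -0.002, 0, 0, 0, 0, 1], [0, -0.002, 0, 0, 0, 0, 1], [0, 0, 0, 0, 0, 0, 1], [0, 0, 0, 0, 0, 0, 1]]

```text
t: 4.13
tool_pos: [529.6, 94.8, 87.2]
tcp_rot: [0.946, -0.114, 0.3, 0.035]
ft_force: [-17.2, -11.0, 12.4]
opening: 0.26
grasp_force: 49.4
```

>>> apply_moves:
  deltas:
    - [[0, 0.003, 0, 0, 0, 0, 1], [0, 0.003, 0, 0, 0, 0, 1], [0, 0.003, 0, 0, 0, 0, 1], [0, 0.003, 0, 0, 0, 0, 1], [0, 0.003, 0, 0, 0, 0, 1], [0, 0.003, 0, 0, 0, 0, 1], [0, 0.001, 0, 0, 0, 0, 1], [0, 0, 0, 0, 0, 0, 1], [0, 0, 0, 0, 0, 0, 1]]

```text
t: 4.88
tool_pos: [526.2, 81.4, 87.4]
tcp_rot: [0.947, -0.111, 0.301, 0.03]
ft_force: [-5.0, 6.7, 2.8]
opening: 0.259
grasp_force: 48.8
```

```bash
cat > st.py <<'E'
from h import *
from station import robot
s=robot.sense();print(s["t"],s["tool_pos"].round(1),"F EX,EY,EZ",(np.array([EX,EY,EZ])@s["ft_force"]).round(1),"d",(np.array([EX,EY,EZ])@(s["tool_pos"]-np.array([527.7,87.5,87.3]))).round(1),s["qpos"].round(2),s["ft_torque"].round(1))
E
python3 st.py
```

```text
4.8833 [526.2  81.4  87.4] F EX,EY,EZ [-6.5  5.3  2.8] d [ 0.1 -6.3  0.1] [ 0.81 -0.63 -1.04  0.66 -0.93  0.18] [2.  2.9 0.8]
```

>>> apply_moves:
  deltas:
    - [[0, 0.002, 0, 0, 0, 0, 1], [0, 0, 0, 0, 0, 0, 1], [0, 0, 0, 0, 0, 0, 1]]

```text
t: 5.13
tool_pos: [526.1, 80.7, 87.4]
tcp_rot: [0.947, -0.111, 0.301, 0.028]
ft_force: [-3.7, 10.8, 0.1]
opening: 0.254
grasp_force: 48.9
```

```bash
python3 st.py
```

```text
5.1333 [526.1  80.7  87.4] F EX,EY,EZ [-6.2  9.6  0.1] d [ 0.  -7.   0.1] [ 0.81 -0.64 -1.04  0.66 -0.93  0.19] [3.1 2.5 1.7]
```

>>> apply_moves:
  deltas:
    - [[0, -0.0025, 0, 0, 0, 0, 1], [0, -0.0025, 0, 0, 0, 0, 1], [0, -0.0025, 0, 0, 0, 0, 1], [0, -0.0025, 0, 0, 0, 0, 1], [0, -0.0025, 0, 0, 0, 0, 1], [0, -0.0025, 0, 0, 0, 0, 1], [0, -0.0025, 0, 0, 0, 0, 1], [0, -0.0025, 0, 0, 0, 0, 1], [0, -0.0025, 0, 0, 0, 0, 1], [0, -0.0025, 0, 0, 0, 0, 1], [0, 0, 0, 0, 0, 0, 1], [0, 0, 0, 0, 0, 0, 1]]

```text
t: 6.13
tool_pos: [530.9, 100.4, 87.3]
tcp_rot: [0.947, -0.113, 0.3, 0.033]
ft_force: [-11.6, -6.3, 7.5]
opening: 0.253
grasp_force: 49.7
```

```bash
python3 st.py
```

```text
6.1333 [530.9 100.4  87.3] F EX,EY,EZ [-9.7 -8.9  7.5] d [-0.  13.2 -0. ] [ 0.84 -0.58 -1.01  0.68 -0.94  0.14] [-1.5  3.  -1.6]
```

>>> apply_moves:
  deltas:
    - [[0, -0.0025, 0, 0, 0, 0, 1], [0, -0.0025, 0, 0, 0, 0, 1], [0, 0, 0, 0, 0, 0, 1]]

```text
t: 6.38
tool_pos: [531.1, 100.9, 87.1]
tcp_rot: [0.946, -0.116, 0.299, 0.038]
ft_force: [-24.0, -19.9, 18.4]
opening: 0.259
grasp_force: 51.3
```

```bash
python3 st.py
```

```text
6.3833 [531.1 100.9  87.1] F EX,EY,EZ [-18.4 -25.1  18.4] d [ 0.  13.8 -0.2] [ 0.84 -0.57 -1.    0.68 -0.95  0.13] [-5.7  4.8 -4.7]
```

>>> apply_moves:
  deltas:
    - [[0, 0.003, 0, 0, 0, 0, 1], [0, 0.003, 0, 0, 0, 0, 1], [0, 0.003, 0, 0, 0, 0, 1], [0, 0.003, 0, 0, 0, 0, 1], [0, 0.003, 0, 0, 0, 0, 1], [0, 0.003, 0, 0, 0, 0, 1], [0, 0.003, 0, 0, 0, 0, 1], [0, 0.003, 0, 0, 0, 0, 1], [0, 0.003, 0, 0, 0, 0, 1], [0, 0.003, 0, 0, 0, 0, 1], [0, 0, 0, 0, 0, 0, 1], [0, 0, 0, 0, 0, 0, 1]]

```text
t: 7.38
tool_pos: [526.1, 80.7, 87.4]
tcp_rot: [0.947, -0.111, 0.301, 0.028]
ft_force: [-3.3, 11.7, -0.5]
opening: 0.26
grasp_force: 49.5
```

```bash
python3 st.py
```

```text
7.3833 [526.1  80.7  87.4] F EX,EY,EZ [-6.1 10.5 -0.5] d [ 0.1 -7.   0.1] [ 0.81 -0.64 -1.04  0.66 -0.93  0.19] [3.2 2.4 1.7]
```

Home. Now pull again.

>>> apply_moves:
  deltas:
    - [[0, -0.003, 0, 0, 0, 0, 1], [0, -0.003, 0, 0, 0, 0, 1], [0, -0.003, 0, 0, 0, 0, 1], [0, -0.003, 0, 0, 0, 0, 1], [0, -0.003, 0, 0, 0, 0, 1], [0, -0.003, 0, 0, 0, 0, 1], [0, -0.003, 0, 0, 0, 0, 1], [0, -0.003, 0, 0, 0, 0, 1], [0, -0.003, 0, 0, 0, 0, 1], [0, -0.003, 0, 0, 0, 0, 1], [0, -0.001, 0, 0, 0, 0, 1], [0, 0, 0, 0, 0, 0, 1]]

```text
t: 8.38
tool_pos: [532.5, 106.9, 87.3]
tcp_rot: [0.947, -0.113, 0.3, 0.033]
ft_force: [-7.5, -4.3, 5.7]
opening: 0.257
grasp_force: 49.9
```

```bash
python3 st.py
```

```text
8.3833 [532.5 106.9  87.3] F EX,EY,EZ [-6.2 -6.   5.7] d [-0. 20.  0.] [ 0.85 -0.57 -1.    0.68 -0.94  0.13] [-0.9  2.4 -1. ]
```

It runs free now, with about 27 mm drawn. Drawing it right back.

>>> apply_moves:
  deltas:
    - [[0, -0.003, 0, 0, 0, 0, 1], [0, -0.003, 0, 0, 0, 0, 1], [0, -0.003, 0, 0, 0, 0, 1], [0, -0.003, 0, 0, 0, 0, 1], [0, -0.003, 0, 0, 0, 0, 1], [0, -0.003, 0, 0, 0, 0, 1], [0, -0.003, 0, 0, 0, 0, 1], [0, -0.003, 0, 0, 0, 0, 1], [0, 0, 0, 0, 0, 0, 1], [0, 0, 0, 0, 0, 0, 1], [0, 0, 0, 0, 0, 0, 1], [0, 0, 0, 0, 0, 0, 1]]

```text
t: 9.38
tool_pos: [538.0, 129.6, 87.3]
tcp_rot: [0.947, -0.113, 0.3, 0.033]
ft_force: [-5.3, -6.1, 5.8]
opening: 0.259
grasp_force: 49.8
```

```bash
python3 st.py
```

```text
9.3833 [538.  129.6  87.3] F EX,EY,EZ [-3.7 -7.2  5.8] d [-0.2 43.3  0. ] [ 0.87 -0.51 -0.97  0.69 -0.93  0.08] [-1.4  1.9 -1.3]
```

>>> apply_moves:
  deltas:
    - [[-0.007, -0.0043, -0.0049, -2.87, 0, 4.1, 1], [-0.007, -0.0043, -0.0049, -2.87, 0, 4.1, 1], [-0.007, -0.0043, -0.0049, -2.87, 0, 4.1, 1], [-0.007, -0.0043, -0.0049, -2.87, 0, 4.1, 1], [0, 0, 0, 0, 0, 0, 1]]

```text
t: 9.8
tool_pos: [511.8, 159.4, 87.2]
tcp_rot: [0.912, -0.277, 0.289, 0.085]
ft_force: [-7.3, -7.0, 8.3]
opening: 0.256
grasp_force: 51.2
```

```bash
cat > sw.py <<'E'
from h import *
from station import robot
s=robot.sense();q=R.from_quat(s["tcp_rot"])
g=s["tool_pos"]-19*q.apply([0,0,1]);h=np.array([606,215.7]);r=g[:2]-h
M=q.as_matrix();y=M[:,1]
print(s["t"],"yaw-swing",(-np.degrees(np.arctan2(-y[1],-y[0]))+76).round(1),"lean",np.degrees(np.arccos(-M[2,2])).round(1),"grasp",g.round(1),"radius",np.hypot(*r).round(1),"knob swing",(np.degrees(np.arctan2(-86.1-41*0,-68)-np.arctan2(r[1],r[0]))).round(1))
print("F tool",q.inv().apply(s["ft_force"]).round(1),s["ft_torque"].round(1),s["qpos"].round(2))
E
python3 sw.py
```

```text
9.8 yaw-swing 19.7 lean 35.1 grasp [502.7 165.4 102.8] radius 114.9 knob swing 25.8
F tool [ 3.1  9.8 -8.1] [-1.7  2.  -2.1] [ 1.02 -0.34 -0.84  0.67 -1.18 -0.34]
```

The swing has begun. The knob radius is 115 mm, as expected, and forces are low, so I'll continue.

>>> apply_moves:
  deltas:
    - [[-0.007, -0.0043, -0.0049, -2.87, 0, 4.1, 1], [-0.007, -0.0043, -0.0049, -2.87, 0, 4.1, 1], [-0.007, -0.0043, -0.0049, -2.87, 0, 4.1, 1], [-0.007, -0.0043, -0.0049, -2.87, 0, 4.1, 1], [-0.007, -0.0043, -0.0049, -2.87, 0, 4.1, 1], [0, 0, 0, 0, 0, 0, 1]]

```text
t: 10.3
tool_pos: [496.5, 205.2, 87.2]
tcp_rot: [0.831, -0.468, 0.263, 0.144]
ft_force: [-4.2, -3.3, 7.1]
opening: 0.261
grasp_force: 51.1
```

```bash
python3 sw.py
```

```text
10.3 yaw-swing 44.6 lean 34.9 grasp [490.8 214.4 102.8] radius 115.2 knob swing 51.0
F tool [ 4.6  5.2 -5.4] [-0.5  1.2 -1.3] [ 1.08 -0.04 -0.55  0.52 -1.42 -0.71]
```

>>> apply_moves:
  deltas:
    - [[-0.007, -0.0043, -0.0049, -2.87, 0, 4.1, 1], [-0.007, -0.0043, -0.0049, -2.87, 0, 4.1, 1], [-0.007, -0.0043, -0.0049, -2.87, 0, 4.1, 1], [-0.007, -0.0043, -0.0049, -2.87, 0, 4.1, 1], [-0.007, -0.0043, -0.0049, -2.87, 0, 4.1, 1], [-0.007, -0.0043, -0.0049, -2.87, 0, 4.1, 1], [0, 0, 0, 0, 0, 0, 1], [0, 0, 0, 0, 0, 0, 1], [0, 0, 0, 0, 0, 0, 1]]

```text
t: 11.05
tool_pos: [504.4, 259.6, 87.3]
tcp_rot: [0.684, -0.666, 0.215, 0.205]
ft_force: [4.1, -0.6, -0.2]
opening: 0.253
grasp_force: 50.3
```

```bash
python3 sw.py
```

```text
11.05 yaw-swing 74.3 lean 34.6 grasp [504.  270.3 102.9] radius 115.7 knob swing -280.1
F tool [ 0.5 -4.1  0.6] [ 1.2 -1.3  1. ] [ 1.02  0.3  -0.11  0.32 -1.68 -1.05]
```

>>> apply_moves:
  deltas:
    - [[0, 0, 0, 0, 0, 0, -0.2], [0, 0, 0, 0, 0, 0, -0.6], [0, 0, 0, 0, 0, 0, -0.6], [0, 0, 0, 0, 0, 0, -0.6], [0, 0, 0, 0, 0, 0, -0.6], [0, 0, -0.01, 0, 0, 0, -0.6], [0, 0, -0.02, 0, 0, 0, -0.6], [0, 0, -0.025, 0, 0, 0, -0.6], [0, 0, -0.025, 0, 0, 0, -0.6], [0, 0, -0.025, 0, 0, 0, -0.6], [0, 0, -0.025, 0, 0, 0, -0.6], [0, 0, 0, 0, 0, 0, -0.6]]

```text
t: 12.05
tool_pos: [502.3, 336.7, 198.9]
tcp_rot: [0.684, -0.667, 0.215, 0.203]
ft_force: [0.4, 0.4, 1.2]
opening: 0.794
grasp_force: 0.0
```

```bash
python3 - <<'E'
from h import *
from station import robot
for i in range(6): p,d=robot.camera("top")
q,_=robot.camera("scene");s=robot.sense();print(s["t"],s["tool_pos"],s["ft_force"],s["opening"],abs(s["qd"]).max())
a=np.hstack([p[90:310,130:360],q[110:330,160:390]])[:,:,::-1]
cv2.imwrite("pics/f.png",cv2.resize(a,None,fx=1.7,fy=1.7,interpolation=cv2.INTER_CUBIC))
E
```

```text
12.4 [501.37339054 333.06286911 193.13654197] [ 0.01866018 -0.0096606   0.55869588] 0.7998546265718723 0.005191886311525739
```

View pics/f.png

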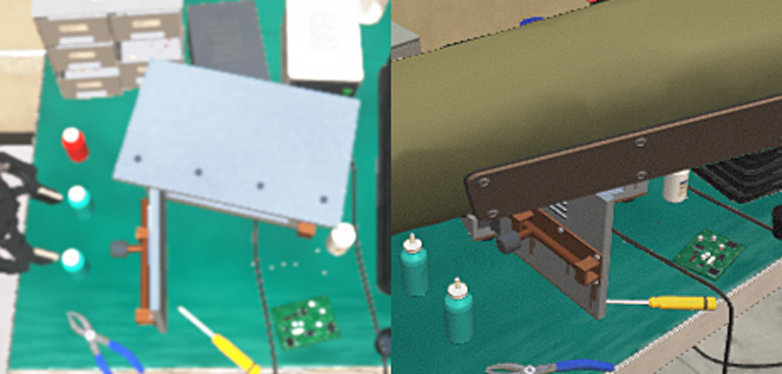

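The picture shows the door at about 75° (panel from (155,190) to (160,330)), the knob still drawn toward the hinge at (118,248), and the white bottle upright at (340,238). The gripper is clear, so I'm handing in.

```bash
python3 -c "
from station import robot
print(robot.finish_job())"
```

```text
the job is handed in; nothing more can be done
None
```

I worked the bolt free after two returns home and drew it fully back (about 50 mm), opened the door to about 75°, left the bottle standing with the gripper clear, and handed the job in at about 12.4 s; the hand-in gave no verdict.

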